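Load three battery cells into the numbered spring-contact jigs in order

ROBOT

A 6-joint arm with a two-finger parallel gripper is mounted at the origin on the work surface. World frame = base frame: x ahead of the robot, y to its left, z up, the work surface at z = 0. Lengths are in m, angles in rad, forces in N, time in s.
With the tool pointing down it reaches from about 0.3 to 1 m from the base axis. Payload 5.1 kg.
Tool frame: the origin (TCP) lies at the very end of the fingers, on their centre line; the grasp point (between the pads) lies 19 mm behind it; z points along the fingers, y is the line along which they close (so a half turn about z gives the same grasp; the last joint's range is limited). The gripper opens to 95 mm and grips with 3 to 60 N. Pads are 20 mm wide; open, the fingers measure 119 mm over their backs; the gripper's body (75 mm by 180 mm) begins 59 mm behind the grasp point.
Start: joints at [1.121, 0.124, 1.65, -0, 1.367, -0.083], TCP at [0.233, 0.607, 0.215] pointing down, gripper open.
Joint ranges: [-2.61, 2.61], [-1.02, 2.33], [0.03, 2.71], [-1.35, 4.49], [0.32, 2.68], [-2.91, 2.91]. Speed limits (rad/s): [2.57, 2.57, 3.14, 3.14, 3.14, 3.14].

INTERFACE

Orientations are given as a unit quaternion [w, x, y, z].
In Python, from workcell import readout, cams, order gives the robot as it stands.
- The arm moves only by the shell command python3 -m handwheel 'ROWS'. ROWS is JSON, a list of rows, each a list of 7 numbers: the shift along the tool's x, y, z in m, then the turn, a rotation vector about the tool's x, y, z in degrees, then the opening, from 0 (shut) to 1 (fully open). In form: [[dx, dy, dz, ax, ay, az, claw], ...]. A call has 1 to 12 rows; each row shifts and turns the commanded pose from where the row before left it, along the tool's axes as they then stand; what a row does not reach is not made up. A row lasts 1/8 s, in which the tool goes at most 62.5 mm and 10.7 degrees, less where a joint would pass 70% of its speed; a pose out of reach is approached as far as the arm can. A call is refused whole if a number of a shift passes 0.0625 or a number of a turn 10.7, either way. A call with a gripper value outside its range is refused whole. The fingers move at their own pace and stop on an object; the grip force is fixed at half the most. Time passes only in rows, so rows that do not move let the fingers close. It gives the time, the measured TCP pose, the force, the opening and the grip force at its end, in the units of the state.
- readout.observe(): the state, without advancing time (a new reading comes with each control period).
- cams.get_image(name): name is "side" or "top"; returns (picture, depth): 384x512x3 uint8, red, green, blue; 384x512 float32, m along the optical axis (not along the pixel's ray), 0 where there is no reading.
- cams.camera_model(name): a dict with "mtx" (3x3 intrinsics, pixels), "world_from_camera" (4x4, takes a point from camera to world coordinates). Camera axes: x right, y down, z forward; pixel columns grow to the right and rows downward; lengths in m; the calibration is good to about 2 mm. A picture is of the moment at which its call begins. camera_model takes no time and is no camera call.
- order.job_done(): hands the job in; it is judged then, once.
The state is a dict: "time_s": time; "joint_pos": joint angles; "dq": joint speeds; "joint_torque": joint torques, N m; "position": TCP position; "tcp_rot": TCP orientation; "wrist_force": force on the tool from outside, world axes, zero at the start; "wrist_torque": the same for the moment, N m; "finger_gap": finger opening in m; "grasp_force": force on a finger pad.
Only numpy, scipy, OpenCV 4.12 (cv2) and the standard library are available. Lean on these libraries where they do the work, as an engineer would, in place of code of your own. Each camera call takes 0.05 s, during which the arm holds its last target. There are 200 camera calls.

TASK

Load the three blue cells into the spring-contact jigs for testing, strictly in the order of the raised dots on the jig roofs: the thick cell into the jig with one dot, then the thin cell into the jig with two, then the medium cell into the jig with three. Each cell goes in white end first under the roof, dipped so that it slips beneath, pushing the sprung head back until its plain end drops in front of the tail stop; leave it level on the bay floor, held home by the spring, and let go. Push with feeling, never driving a sprung head right onto its hard stop, and leave the other things on the bench where they are.

Things in the scene. Friction and masses are not known exactly. Their poses are not given: they have to be found in the camera images.
- cell_thick: thick battery cell: block in a blue sleeve with one white end, 36 mm thick (y), 84 mm long (x), 40 mm high (z), about 242 g, upright on its narrow edge. Origin: middle of its underside; z up. The white end, with two aluminium studs (12 mm across, 4 mm tall, within the 84 mm) one above the other, is at -x and starts roughly facing the robot.
- cell_thick_nose (a point): the point on the thick cell's bottom line straight below its stud tips: 42 mm from the cell's origin towards -x
- cell_thin: thin battery cell: block in a blue sleeve with one white end, 20 mm thick (y), 84 mm long (x), 40 mm high (z), about 134 g, upright on its narrow edge. Origin: middle of its underside; z up. The white end, with two aluminium studs (12 mm across, 4 mm tall, within the 84 mm) one above the other, is at -x and starts roughly facing the robot.
- cell_thin_nose (a point): the point on the thin cell's bottom line straight below its stud tips: 42 mm from the cell's origin towards -x
- cell_medium: medium battery cell: block in a blue sleeve with one white end, 28 mm thick (y), 84 mm long (x), 40 mm high (z), about 188 g, upright on its narrow edge. Origin: middle of its underside; z up. The white end, with two aluminium studs (12 mm across, 4 mm tall, within the 84 mm) one above the other, is at -x and starts roughly facing the robot.
- cell_medium_nose (a point): the point on the medium cell's bottom line straight below its stud tips: 42 mm from the cell's origin towards -x
- jig_one: contact jig one, fixed, marked by one dot (10 mm dark discs) on its roof; bay 41 mm wide for the thick cell. Base x -74 to +52 mm, 71 mm wide. Origin: on the bench under the seated cell's centre; x along the bay, head end (-x) towards the robot; z up. Bay floor 10 mm above origin. Seated cell: level on the floor, same axes, studs at x = -42 mm, plain end on the tail stop.
- jig_one_tail (a point): top inner edge of the tail stop of jig one (the other jigs are alike): 42 mm along +x from the jig's origin, 13 mm above the bay floor; the stop is 10 mm thick beyond it
- jig_one_roof (a point): lower front edge of jig one's fixed aluminium roof (others alike): x = -30 mm, 50 mm above the bay floor; the roof runs from here to x = -74 mm, 3 mm thick, discs 2 mm more. It covers the last 12 mm of a seated cell. No level cell passes over the tail stop and under it: dip the white end about 15 degrees, push the head back till the plain end clears the stop, then level.
- jig_one_mouth (a point): on jig one's bay floor (others alike), mid-width, where the head-end side rails begin: x = -24 mm; those rails run to x = -64 mm, 12 mm high, 5 mm thick, splayed at this mouth. Tail rails at x +24 to +42 mm, 10 mm high. Between them the bay's sides are open for the fingers.
- jig_one_head (a joint): how far the brass sprung head under the roof of jig one is pushed in towards -x, m: 0 at rest (front face at x = -36 mm), 0.006 with a seated cell, hard stop 0.028 (not to be driven there: keep below 0.026); 2.5 N to start, 250 N/m, so 4 N with a seated cell and 9.5 N at the stop
- jig_two: contact jig two, fixed, marked by two dots (10 mm dark discs) on its roof; bay 25 mm wide for the thin cell. Base x -74 to +52 mm, 55 mm wide. Origin: on the bench under the seated cell's centre; x along the bay, head end (-x) towards the robot; z up. Bay floor 10 mm above origin. Seated cell: level on the floor, same axes, studs at x = -42 mm, plain end on the tail stop.
- jig_two_head (a joint): how far the brass sprung head under the roof of jig two is pushed in towards -x, m: 0 at rest (front face at x = -36 mm), 0.006 with a seated cell, hard stop 0.028 (not to be driven there: keep below 0.026); 2.5 N to start, 250 N/m, so 4 N with a seated cell and 9.5 N at the stop
- jig_three: contact jig three, fixed, marked by three dots (10 mm dark discs) on its roof; bay 33 mm wide for the medium cell. Base x -74 to +52 mm, 63 mm wide. Origin: on the bench under the seated cell's centre; x along the bay, head end (-x) towards the robot; z up. Bay floor 10 mm above origin. Seated cell: level on the floor, same axes, studs at x = -42 mm, plain end on the tail stop.
- jig_three_head (a joint): how far the brass sprung head under the roof of jig three is pushed in towards -x, m: 0 at rest (front face at x = -36 mm), 0.006 with a seated cell, hard stop 0.028 (not to be driven there: keep below 0.026); 2.5 N to start, 250 N/m, so 4 N with a seated cell and 9.5 N at the stop
- tape: bystander: roll of tape lying flat, 96 mm across, 25 mm high; origin at its underside
- screwdriver: bystander: screwdriver lying on the bench
- busbar: bystander: copper link bar 60 x 18 x 6 mm; origin at its underside
- bolt_dish: bystander: small steel bowl, 64 mm across, 28 mm high; origin at its underside
- meter: bystander: black multimeter lying flat, 150 x 75 x 42 mm; origin at its underside
- wrench: bystander: wrench lying on the bench
- spray: bystander: clear bottle, 44 mm across, 100 mm high, standing; origin at its underside
Mind the look-alikes: they are no part of the job. What is shaped like the jig_two but orange is not meant.

How it is judged:
By the outcome, as a careful person would: the job done as asked, in the order asked, and still so for the second after the job is handed in, with the robot touching nothing.
It also fails if it takes over 69 s, if anything falls off the work surface, if the arm or the gripper's body presses on something with over 40 N, if the wrist force passes 120 N, or if a joint passes its speed limit or range.

## Working session

There is one attempt and no reset: what is moved stays moved. The work goes in short steps, Python scripts to look and compute and a shell command to move; the robot and the scene stay as the last step left them, time stands still between calls to the robot, and variables do not carry over. Pictures are saved under pics/ and viewed, at most 10 in all, crops included, and the job is handed in when it is done.

```bash
ls; mkdir -p pics; python3 - <<'E'
from workcell import readout, cams, order
import cv2,numpy as np
for n in ("top","side"):
    im,d=cams.get_image(n); np.savez(f"pics/{n}0.npz",im=im,d=d)
    cv2.imwrite(f"pics/{n}0.png",cv2.resize(im[:,:,::-1],(800,600),interpolation=cv2.INTER_CUBIC))
    m=cams.camera_model(n); print(n,np.round(m["mtx"],1).tolist(),np.round(m["world_from_camera"],3).tolist())
print(readout.observe())
E
```

```text
pics
top [[460.2, 0.0, 250.0], [0.0, 460.2, 195.7], [0.0, 0.0, 1.0]] [[0.023, -0.989, 0.146, 0.382], [-1.0, -0.024, -0.005, 0.034], [0.009, -0.146, -0.989, 1.273], [0.0, 0.0, 0.0, 1.0]]
side [[399.8, 0.0, 254.3], [0.0, 399.8, 191.9], [0.0, 0.0, 1.0]] [[0.99, -0.099, 0.098, 0.438], [-0.138, -0.635, 0.76, -0.818], [-0.013, -0.766, -0.642, 0.77], [0.0, 0.0, 0.0, 1.0]]
{'time_s': 0.1, 'joint_pos': array([ 1.12142894e+00,  1.24436286e-01,  1.65153628e+00, -5.15397755e-06,
        1.36752841e+00, -8.25888684e-02]), 'dq': array([-3.37147543e-04, -1.44094557e-03, -4.07891242e-03, -5.29003286e-06,
        1.04692792e-04, -3.48995392e-04]), 'joint_torque': array([ 3.55405300e-04, -4.18884909e+01, -3.61094463e+01,  7.76431896e-02,
        4.61965555e-02, -8.88602062e-05]), 'position': array([0.23286098, 0.60622489, 0.213513  ]), 'tcp_rot': array([-2.48370700e-04,  1.82362441e-01,  9.83230914e-01, -9.21276453e-04]), 'wrist_force': array([-0.26362599,  0.09779081,  0.35817611]), 'wrist_torque': array([ 0.04388827, -0.05981021,  0.01954917]), 'grasp_force': 0.0, 'finger_gap': 0.09528500658942421}
```

View pics/top0.png

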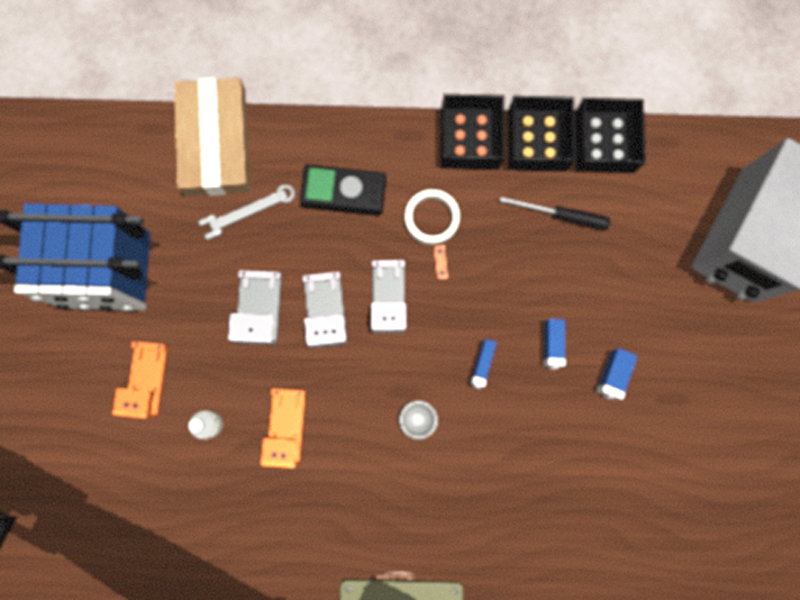

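View pics/side0.png

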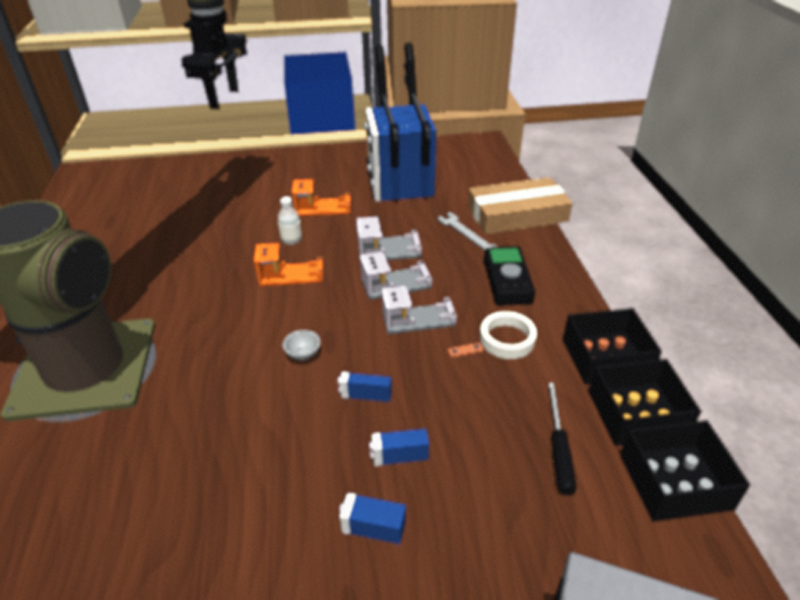

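```bash
cat > h.py <<'E'
import numpy as np, cv2
from workcell import readout, cams
def ld(n,f=None):
    if f: z=np.load(f); return z["im"],z["d"]
    return cams.get_image(n)
def world(n,d):
    m=cams.camera_model(n);K=m["mtx"];T=m["world_from_camera"]
    v,u=np.mgrid[:d.shape[0],:d.shape[1]]
    p=np.stack([(u-K[0,2])/K[0,0]*d,(v-K[1,2])/K[1,1]*d,d],-1)
    return p@T[:3,:3].T+T[:3,3]
def ray(n,uv,z):
    m=cams.camera_model(n);K=m["mtx"];T=m["world_from_camera"]
    uv=np.atleast_2d(uv).astype(float)
    r=np.c_[(uv-K[:2,2])/K[[0,1],[0,1]],np.ones(len(uv))]@T[:3,:3].T
    return T[:3,3]+r*((z-T[2,3])/r[:,2])[:,None]
def rect(P):
    (c,(w,h),a)=cv2.minAreaRect(P[:,:2].astype(np.float32)*1000)
    if w<h: w,h,a=h,w,a+90
    a=(a+90)%180-90
    return np.round([*c,w,h,a],1)
E
python3 - <<'E'
from h import *
im,d=ld("top","pics/top0.npz"); W=world("top",d); hsv=cv2.cvtColor(im,cv2.COLOR_RGB2HSV)
cv2.imwrite("pics/crop0.png",cv2.resize(im[160:270,140:420,::-1],(800,314),interpolation=cv2.INTER_CUBIC))
g=(W[...,0]>.2)&(W[...,0]<.75)&(abs(W[...,1])<.6)
print("bench z",np.median(W[g][:,2]))
def comps(mask,lab,amin=60):
    n,L,s,c=cv2.connectedComponentsWithStats(mask.astype(np.uint8),connectivity=4)
    for i in range(1,n):
        if s[i,4]>amin:
            P=W[L==i]; print(lab,np.round(c[i]).astype(int),s[i,4],rect(P),"z",np.round(np.percentile(P[:,2],[5,50,95])*1000))
blue=(hsv[...,0]>100)&(hsv[...,0]<130)&(hsv[...,1]>120)
comps(g&blue,"blue")
comps(g&(W[...,2]>.030)&(W[...,2]<.05),"h40")
comps(g&(W[...,2]>.053)&(W[...,2]<.075),"roof")
comps(g&(W[...,2]>.006)&(W[...,2]<.09)&(hsv[...,1]<60)&(hsv[...,2]>100),"jig",150)
E
```

```text
bench z 0.0009212175303523473
blue [ 47 134] 310 [564.4 303.  645.1  71.4  62.2] z [165. 169. 172.]
blue [ 54 162] 2568 [554.6 306.6 625.2 155.8  71.6] z [ 34. 168. 173.]
blue [355 216] 268 [ 467.6 -116.8  341.5   63.4  -71.1] z [26. 40. 44.]
blue [310 229] 178 [428.3 -70.  222.7  49.9 -53.6] z [36. 40. 45.]
blue [396 236] 355 [ 465.  -368.3   63.5   37.1  -20.3] z [29. 40. 44.]
h40 [226 131] 184 [743.  109.6 122.8  14.9  89.2] z [31. 35. 40.]
h40 [454 157] 117 [ 695.7 -534.7  115.7   29.6  -13.3] z [31. 39. 49.]
h40 [ 82 192] 90 [562.  482.1  73.8  34.8 -47.9] z [31. 43. 49.]
h40 [355 219] 335 [ 5.084e+02 -2.565e+02  8.180e+01  2.900e+01  2.000e-01] z [35. 40. 44.]
h40 [309 232] 234 [ 469.9 -133.5   84.2   20.   -15.1] z [34. 40. 44.]
h40 [395 239] 442 [ 456.9 -365.5   84.9   37.   -19.7] z [34. 40. 44.]
roof [466 170] 290 [ 662.2 -546.2  160.9   73.1   14.2] z [55. 67. 74.]
roof [ 80 189] 77 [559.1 492.   81.4  35.7 -59.2] z [54. 63. 72.]
roof [248 202] 356 [544.   32.5  53.3  43.9 -88.6] z [59. 63. 67.]
roof [160 209] 456 [519.  265.3  71.2  44.6  89.2] z [59. 63. 67.]
roof [207 211] 402 [518.3 140.1  62.7  44.4 -82.5] z [58. 63. 67.]
roof [ 83 257] 364 [388.5 457.7  57.7  43.8  85.9] z [59. 62. 67.]
roof [131 271] 132 [356.1 335.7  40.9  37.5   0.9] z [58. 67. 74.]
roof [178 289] 375 [312.9 208.3  55.3  44.   87.2] z [59. 63. 66.]
jig [275 145] 267 [716.7 -40.3  92.7  65.5 -89.3] z [11. 24. 29.]
jig [248 190] 908 [587.6  34.3 131.1  54.1   2.1] z [ 8. 20. 66.]
jig [163 197] 1198 [560.1 264.3 127.2  71.7  -1.1] z [ 7. 19. 65.]
jig [207 199] 1041 [561.3 145.5 131.1  63.7   7.5] z [ 8. 20. 66.]
jig [ 67 194] 258 [550.9 531.6 135.5  20.1 -83.9] z [12. 49. 84.]
jig [267 268] 388 [370.5 -22.7  60.8  59.3   1.1] z [ 8. 18. 31.]
jig [132 271] 230 [355.2 334.2  43.9  38.2   7.3] z [19. 65. 78.]
```

View pics/crop0.png

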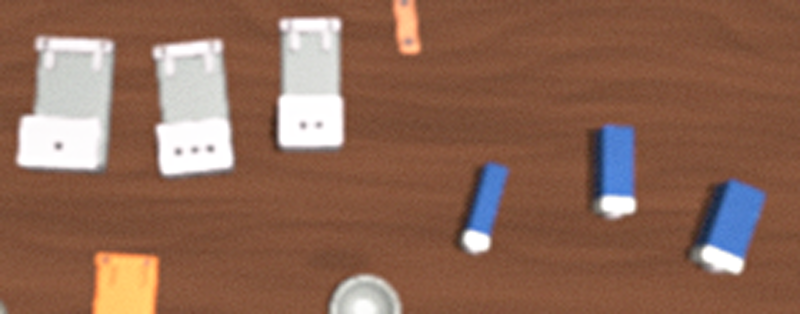

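The crop shows the white jigs: one dot at crop (60,145), three dots at (195,150) and two dots at (310,125). The blue cells are thin (485,207), medium (615,170) and thick (730,225). The two orange two-dot jigs, at (140,380) and (283,428) in the first top view, are look-alikes to leave alone. Next I cross-check with the side camera.

```bash
python3 - <<'E'
from h import *
for n in ("top","side"):
    im,d=ld(n,f"pics/{n}0.npz"); W=world(n,d)
    for nm,c,r,z in (("thick",(.457,-.3655),.07,.04),("thin",(.47,-.1335),.06,.04),("med",(.508,-.2565),.06,.04),("roof1",(.519,.265),.055,.063),("roof2",(.544,.0325),.05,.063),("roof3",(.518,.140),.055,.063)):
        m=(np.hypot(W[...,0]-c[0],W[...,1]-c[1])<r)&(abs(W[...,2]-z)<.007)
        P=W[m]; print(n,nm,len(P),rect(P),"med z",round(np.median(P[:,2])*1000,1))
E
```

```text
top thick 428 [ 456.8 -365.7   84.9   36.8  -20. ] med z 40.1
top thin 228 [ 470.6 -133.7   82.8   20.   -15.1] med z 40.0
top med 327 [ 5.084e+02 -2.568e+02  8.180e+01  2.830e+01  2.000e-01] med z 40.0
top roof1 451 [519.2 265.3  71.3  44.3  89. ] med z 62.6
top roof2 355 [544.   32.5  53.3  43.9 -88.6] med z 63.1
top roof3 396 [518.3 140.1  62.7  44.4 -82.5] med z 63.1
side thick 689 [ 457.1 -367.5   84.2   37.7  -20.4] med z 39.3
side thin 248 [ 470.7 -136.1   82.8   24.1  -16.5] med z 38.9
side med 419 [ 508.6 -259.6   83.4   32.    -0.9] med z 39.3
side roof1 177 [519.6 262.9  79.5  43.7  88.3] med z 62.8
side roof2 215 [544.9  32.5  58.6  43.5 -88.1] med z 62.7
side roof3 199 [518.9 138.1  67.8  43.9 -82. ] med z 62.8
```

```bash
cat >> h.py <<'E'
from scipy.spatial.transform import Rotation as Rn
def delta(p,yaw,dip=0):
    """shift (tool axes, mm) and turn (deg, tool axes) from here to TCP p (m), cell yaw deg, nose dip deg"""
    s=readout.observe(); q=s["tcp_rot"]; R=Rn.from_quat([q[1],q[2],q[3],q[0]])
    G=Rn.from_euler("z",yaw,degrees=True)*Rn.from_matrix(np.diag([-1.,1,-1]))*Rn.from_euler("y",-dip,degrees=True)
    print("t",round(s["time_s"],2),"pos",np.round(s["position"]*1000,1),"F",np.round(s["wrist_force"],1),"gap",round(s["finger_gap"]*1000,1),"grip",round(s["grasp_force"],1))
    print("shift mm",np.round(R.inv().apply(np.array(p)-s["position"])*1000,1),"turn",np.round((R.inv()*G).as_rotvec(degrees=True),2))
E
Q='[-0.0328,-0.0487,0,0,0,0,1]'
python3 -m handwheel '[[-0.0328,-0.0487,0,0,0,-0.1,1],[-0.0328,-0.0487,0,0,0,-0.1,1],[-0.0328,-0.0487,0,0,0,-0.1,1],[-0.0328,-0.0487,0,0,0,-0.1,1],[-0.0328,-0.0487,0,0,0,-0.1,1],[-0.0328,-0.0487,0,0,0,-0.1,1],[-0.0328,-0.0487,0,0,0,-0.1,1],[-0.0328,-0.0487,0,0,0,-0.1,1],[-0.0328,-0.0487,0,0,0,-0.1,1],[-0.0328,-0.0487,0,0,0,-0.1,1],[-0.0328,-0.0487,0,0,0,0,1],[-0.0328,-0.0487,0,0,0,0,1]]'
python3 -m handwheel '[[-0.0328,-0.0487,0,0,0,0,1],[-0.0328,-0.0487,0.02,0,0,0,1],[-0.0328,-0.0487,0.03,0,0,0,1],[-0.0328,-0.0487,0.03,0,0,0,1],[-0.0328,-0.0487,0.02,0,0,0,1],[0,0,0,0,0,0,1]]'
python3 -c "
from h import *
delta([.457,-.366,.006],-20)"
```

```text
time_s: 1.6
position: [0.3973, -0.0804, 0.2145]
tcp_rot: [0.0, 0.174, 0.985, 0.0]
wrist_force: [1.8, 0.7, -0.5]
finger_gap: 0.095
grasp_force: 0.0
time_s: 2.35
position: [0.4652, -0.3591, 0.1134]
tcp_rot: [-0.003, 0.176, 0.984, 0.002]
wrist_force: [-0.1, -0.3, -0.6]
finger_gap: 0.0948
grasp_force: 0.0
t 2.35 pos [ 465.2 -359.1  113.4] F [-0.1 -0.3 -0.6] gap 94.8 grip 0.0
shift mm [  4.7  -9.6 107.5] turn [ 0.14 -0.37 -0.22]
```

```bash
python3 -m handwheel '[[0.002,-0.004,0.02,0,0,0,1],[0,0,0.02,0,0,0,1],[0,0,0,0,0,0,1]]' >/dev/null
python3 -c "
from h import *
delta([.457,-.366,.006],-20)"
```

```text
t 2.73 pos [ 462.  -358.1   75.4] F [ 0.2  0.7 -0.5] gap 95.3 grip 0.0
shift mm [ 1.8 -9.2 69.4] turn [ 0.1  -0.23  0.04]
```

```bash
python3 -m handwheel '[[0.0018,-0.009,0.02,0,0,0,1],[0,0,0.03,0,0,0,1],[0,0,0.0194,0,0,0,1],[0,0,0,0,0,0,1]]' >/dev/null
python3 -c "
from h import *
delta([.457,-.366,.006],-20)"
```

```text
t 3.23 pos [ 457.4 -367.2    6.2] F [ 0.2 -0.3 -0.5] gap 94.8 grip 0.0
shift mm [0.8 1.  0.2] turn [ 0.09 -0.21 -0.02]
```

```bash
python3 -m handwheel '[[0,0,0,0,0,0,0],[0,0,0,0,0,0,0],[0,0,0,0,0,0,0],[0,0,0,0,0,0,0],[0,0,0,0,0,0,0],[0,0,-0.02,0,0,0,0],[0,0,-0.04,0,0,0,0],[0,0,-0.05,0,0,0,0],[0,0,0,0,0,-9.5,0],[0,0,0,0,0,-9.5,0],[0,0,0,0,0,0,0]]' 
python3 -c "
from h import *
delta([.5932,.2639,.120],-1)
im,d=ld('side'); cv2.imwrite('pics/s1.png',cv2.resize(im[200:384,150:400,::-1],(750,552)))"
```

```text
time_s: 4.6
position: [0.459, -0.3686, 0.12]
tcp_rot: [0.001, 0.01, 1.0, -0.001]
wrist_force: [-0.0, 0.8, 1.0]
finger_gap: 0.0006
grasp_force: 0.0
t 4.6 pos [ 459.  -368.6  120. ] F [-0.   0.8  1. ] gap 0.6 grip 0.0
shift mm [-121.7  635.    -0.7] turn [-0.07  0.08 -0.13]
```

View pics/s1.png

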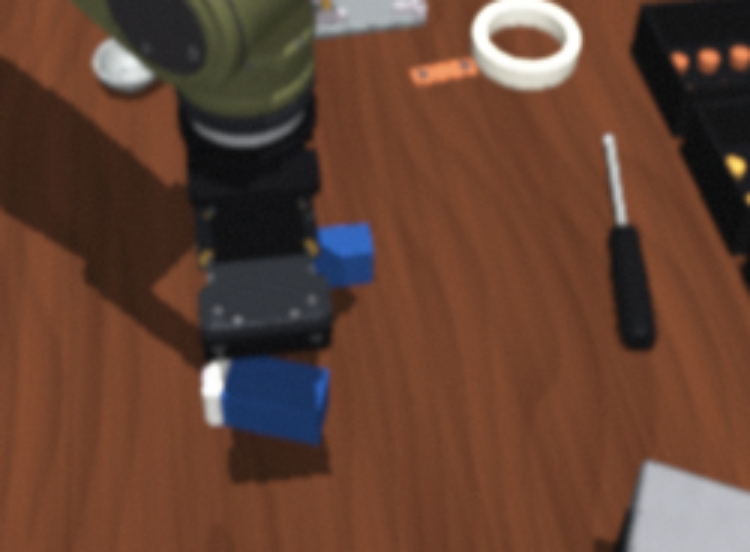

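```bash
python3 - <<'E'
from h import *
for n in ("side","top"):
    im,d=ld(n); W=world(n,d); hsv=cv2.cvtColor(im,cv2.COLOR_RGB2HSV)
    b=(hsv[...,0]>100)&(hsv[...,0]<130)&(hsv[...,1]>120)&(W[...,1]<-.28)&(W[...,0]<.6)
    P=W[b]; print(n,len(P),np.round(np.percentile(P,[2,25,50,75,98],axis=0)*1000).tolist(),rect(P[P[:,2]>P[:,2].max()-.02]))
print(readout.observe()["finger_gap"],readout.observe()["grasp_force"])
cv2.imwrite('pics/t1.png',cv2.resize(im[180:290,330:480,::-1],(750,550)))
im,d=ld('side'); cv2.imwrite('pics/s2.png',cv2.resize(im[270:384,180:300,::-1],(600,570)))
E
```

```text
side 844 [[431.0, -818.0, 3.0], [447.0, -389.0, 27.0], [463.0, -380.0, 39.0], [479.0, -371.0, 40.0], [495.0, -353.0, 770.0]] [ 438.3 -817.7    0.     0.     0. ]
top 72 [[436.0, -394.0, -1.0], [464.0, -386.0, 38.0], [473.0, -382.0, 40.0], [481.0, -378.0, 41.0], [531.0, -283.0, 158.0]] [ 440.3 -313.1    3.1    0.   -86.5]
0.0005644036983973293 0.0
```

View pics/s2.png

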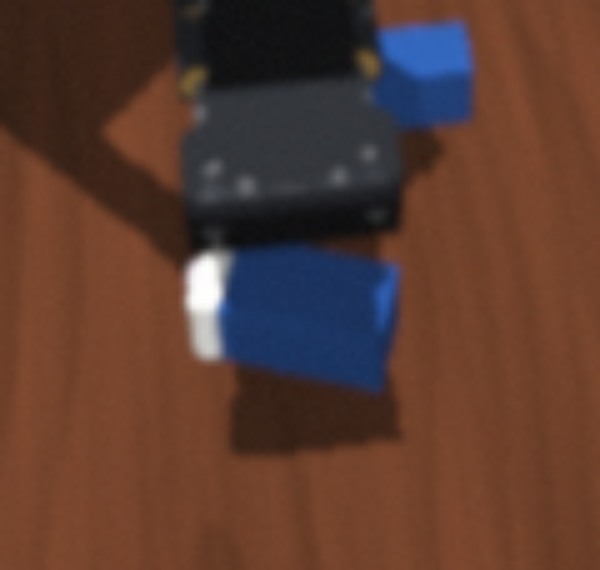

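The side view shows the thick cell still standing on the bench at crop (300,310). The fingers shut more slowly than I allowed and closed in the air. I'll re-measure the cell and retry with more closing rows.

```bash
python3 -m handwheel '[[0.03,0.05,0,0,0,5,1],[0.03,0.05,0,0,0,5,1],[0,0,0,0,0,4.5,1],[0,0,0,0,0,4.5,1],[0,0,0,0,0,0,1],[0,0,0,0,0,0,1]]' >/dev/null
python3 - <<'E'
from h import *
for n in ("side","top"):
    im,d=ld(n); W=world(n,d)
    m=(np.hypot(W[...,0]-.457,W[...,1]+.3655)<.075)&(abs(W[...,2]-.04)<.006)
    P=W[m]; print(n,len(P),rect(P))
delta([.457,-.366,.006],-20)
cv2.imwrite('pics/t2.png',cv2.resize(im[180:290,330:480,::-1],(750,550)))
E
```

```text
side 671 [ 457.2 -367.8   84.3   37.2  -20.5]
top 1 [ 489.7 -394.6    0.     0.     0. ]
t 5.65 pos [ 405.  -265.   118.4] F [-0.1 -0.2 -0.1] gap 62.9 grip 0.0
shift mm [-83.4 -77.1 112.4] turn [ 0.   -0.01 -0.  ]
```

```bash
python3 -m handwheel '[[-0.0417,-0.0386,0,0,0,0,0.7],[-0.0417,-0.0386,0.02,0,0,0,0.7],[0,0,0.04,0,0,0,0.7],[0,0,0.03,0,0,0,0.7],[0,0,0.022,0,0,0,0.7],[0,0,0,0,0,0,0.7]]' >/dev/null
python3 -c "
from h import *
delta([.457,-.366,.006],-20)"
python3 -m handwheel '[[0,0,0,0,0,0,0],[0,0,0,0,0,0,0],[0,0,0,0,0,0,0],[0,0,0,0,0,0,0],[0,0,0,0,0,0,0],[0,0,0,0,0,0,0],[0,0,0,0,0,0,0]]' 
```

```text
t 6.4 pos [ 455.5 -364.8    3.9] F [-0.7 -1.3  0.2] gap 66.7 grip 0.0
shift mm [-1.8 -0.6 -2.1] turn [ 0.12 -0.27 -0.02]
time_s: 7.28
position: [0.4573, -0.3663, 0.0072]
tcp_rot: [0.0, 0.174, 0.985, -0.0]
wrist_force: [-1.7, 0.8, 5.9]
finger_gap: 0.0357
grasp_force: 29.9
```

```bash
python3 -m handwheel '[[0,0,-0.02,0,0,0,0],[0,0,-0.04,0,0,0,0],[0,0,-0.053,0,0,0,0],[0.005,0.0525,0,0,0,-9.5,0],[-0.005,0.0525,0,0,0,-9.5,0],[0,0,0,0,0,0,0]]' >/dev/null
python3 -c "
from h import *
delta([.5932,.2639,.120],-1)"
```

```text
t 8.03 pos [ 484.9 -261.3  119.5] F [-0.5 -0.  -1.7] gap 36.0 grip 29.9
shift mm [-1.012e+02  5.266e+02 -1.000e-01] turn [ 0.05 -0.02  0.23]
```

```bash
python3 -m handwheel '[[-0.0112,0.0585,0,0,0,0,0],[-0.0112,0.0585,0,0,0,0,0],[-0.0112,0.0585,0,0,0,0,0],[-0.0112,0.0585,0,0,0,0,0],[-0.0112,0.0585,0,0,0,0,0],[-0.0112,0.0585,0,0,0,0,0],[-0.0112,0.0585,0,0,0,0,0],[-0.0112,0.0585,0,0,0,0,0],[-0.0112,0.0585,0,0,-7.5,0,0],[0,0,0,0,-7.5,0,0],[0,0,0,0,0,0,0],[0,0,0,0,0,0,0]]' >/dev/null
python3 - <<'E'
from h import *
delta([.5932,.2639,.070],-1,15)
im,d=ld('side'); cv2.imwrite('pics/s3.png',cv2.resize(im[90:230,180:330,::-1],(640,597)))
W=world('side',d); hsv=cv2.cvtColor(im,cv2.COLOR_RGB2HSV)
b=(hsv[...,0]>100)&(hsv[...,0]<130)&(hsv[...,1]>120)&(np.hypot(W[...,0]-.593,W[...,1]-.264)<.08)
P=W[b];print(len(P),np.round(np.percentile(P,[1,5,50,95,99],axis=0)*1000).tolist())
E
```

```text
t 9.53 pos [595.4 259.5 119.8] F [ 0.9 -0.3 -2.6] gap 35.8 grip 29.9
shift mm [15.   4.4 47.5] turn [-0.03 -0.06 -0.1 ]
248 [[567.0, 211.0, 115.0], [571.0, 225.0, 121.0], [604.0, 241.0, 146.0], [628.0, 270.0, 300.0], [633.0, 335.0, 308.0]]
```

View pics/s3.png

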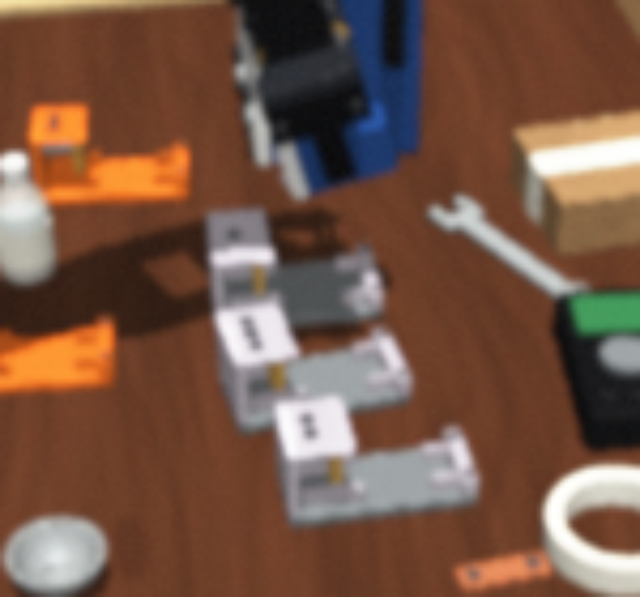

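The side crop shows the thick cell at (340,150), white end dipped and leading, held above one-dot jig (300,270). Its measured near face (y≈241) agrees with the robot's TCP y.

```bash
python3 -m handwheel '[[0.0125,0.0044,0.035,0,0,0,0],[0.0087,0,0.035,0,0,0,0],[0,0,0,0,0,0,0],[0,0,0,0,0,0,0]]' >/dev/null
python3 -c "
from h import *
delta([.5932,.2639,.030],-1,15)"
```

```text
t 10.07 pos [594.3 264.6  48. ] F [ 0.4  0.3 -1.8] gap 36.0 grip 29.9
shift mm [ 5.7 -0.7 17.1] turn [ 0.02  0.11 -0.09]
```

```bash
python3 -m handwheel '[[0.0057,-0.0007,0.017,0,0,0,0],[0.0039,0,-0.001,0,0,0,0],[0.0039,0,-0.001,0,0,0,0],[0,0,0,0,0,0,0]]'
python3 -c "
from h import *
delta([.5672,.2644,.030],-1,15)"
```

```text
time_s: 10.58
position: [0.5836, 0.2645, 0.0289]
tcp_rot: [0.131, 0.009, 0.991, -0.001]
wrist_force: [0.5, 0.0, -2.5]
finger_gap: 0.0359
grasp_force: 29.9
t 10.57 pos [583.6 264.5  28.9] F [ 0.5  0.  -2.5] gap 35.9 grip 29.9
shift mm [15.5 -0.4 -5.3] turn [0.02 0.07 0.  ]
```

```bash
python3 -m handwheel '[[0.0039,0,-0.0018,0,0,0,0],[0.0039,0,-0.0012,0,0,0,0],[0,0,0,0,0,0,0]]'
python3 -m handwheel '[[0.0039,0,-0.0012,0,0,0,0],[0.0039,0,-0.0012,0,0,0,0],[0,0,0,0,0,0,0]]'
python3 -c "
from h import *
delta([.5672,.2644,.030],-1,15)
im,d=ld('side'); cv2.imwrite('pics/s4.png',cv2.resize(im[120:190,210:300,::-1],(720,560),interpolation=cv2.INTER_CUBIC))"
```

```text
time_s: 10.95
position: [0.5756, 0.2647, 0.0299]
tcp_rot: [0.131, 0.009, 0.991, -0.001]
wrist_force: [4.3, -1.1, -4.2]
finger_gap: 0.0355
grasp_force: 29.9
time_s: 11.32
position: [0.5679, 0.2648, 0.0301]
tcp_rot: [0.132, 0.009, 0.991, -0.001]
wrist_force: [6.6, 0.1, -4.5]
finger_gap: 0.036
grasp_force: 29.9
t 11.32 pos [567.9 264.8  30.1] F [ 6.6  0.1 -4.5] gap 36.0 grip 29.9
shift mm [ 0.7 -0.5 -0. ] turn [ 0.05  0.15 -0.01]
```

View pics/s4.png

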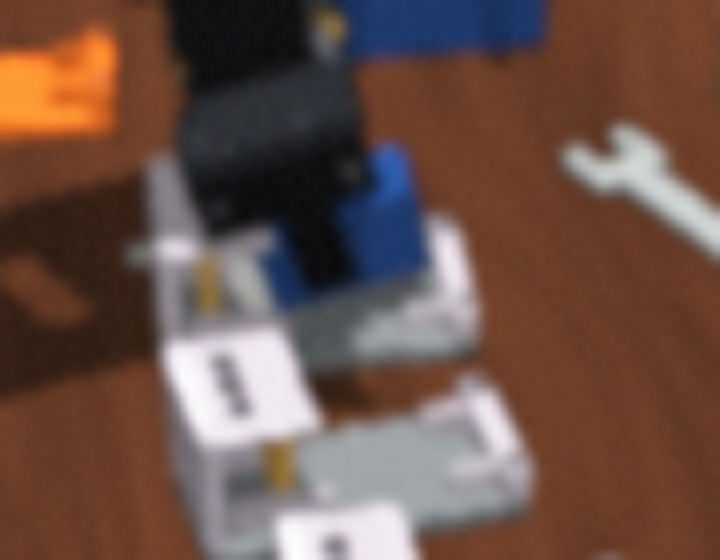

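The side crop shows the thick cell at (330,230) in jig one: nose under the roof, plain end just in front of the tail stop (450,250). The 6.6 N reading puts the head about 16 mm in. I'll go 1.5 mm further for clearance, then level.

```bash
python3 -m handwheel '[[0.0015,0,-0.0004,0,0,0,0],[0.001,0,0.0039,0,5,0,0],[0.0007,0,0.0039,0,5,0,0],[0.0003,0,0.0035,0,5,0,0],[0,0,0,0,0,0,0],[0,0,0,0,0,0,0]]'
python3 -c "
from h import *
delta([.5672,.2644,.017],-1,0)"
```

```text
time_s: 12.12
position: [0.5672, 0.2647, 0.0186]
tcp_rot: [0.002, 0.009, 1.0, 0.0]
wrist_force: [5.4, -1.2, -2.4]
finger_gap: 0.0359
grasp_force: 29.9
t 12.12 pos [567.2 264.7  18.6] F [ 5.4 -1.2 -2.4] gap 35.9 grip 29.9
shift mm [-0.  -0.3  1.6] turn [ 0.04  0.19 -0.03]
```

```bash
python3 -m handwheel '[[0,0,0.0013,0,0.2,0,0],[-0.003,0,0,0,0,0,0],[0,0,0,0,0,0,0]]'
python3 -m handwheel '[[-0.0015,0,0,0,0,0,0],[0,0,0,0,0,0,0]]'
```

```text
time_s: 12.5
position: [0.5695, 0.2648, 0.0176]
tcp_rot: [-0.001, 0.009, 1.0, 0.0]
wrist_force: [4.4, -1.4, 0.9]
finger_gap: 0.0357
grasp_force: 29.9
time_s: 12.75
position: [0.5704, 0.2648, 0.0174]
tcp_rot: [-0.001, 0.009, 1.0, 0.0]
wrist_force: [3.3, -0.9, 3.7]
finger_gap: 0.0357
grasp_force: 29.9
```

```bash
python3 -m handwheel '[[0,0,0,0,0,0,0.7],[0,0,0,0,0,0,0.7],[0,0,0,0,0,0,0.7],[0,0,-0.02,0,0,0,0.7],[0,0,-0.04,0,0,0,0.7],[0,0,-0.05,0,0,0,0.7],[0,-0.06,0,0,0,0,0.7],[0,-0.06,0,0,0,0,0.7],[0,-0.06,0,0,0,0,0.7],[0,0,0,0,0,0,0.7]]'
python3 - <<'E'
from h import *
for n in ('side','top'):
    im,d=ld(n); W=world(n,d)
    hsv=cv2.cvtColor(im,cv2.COLOR_RGB2HSV)
    b=(hsv[...,0]>100)&(hsv[...,0]<130)&(hsv[...,1]>100)&(np.hypot(W[...,0]-.571,W[...,1]-.264)<.08)&(W[...,2]<.07)
    P=W[b];print(n,len(P),np.round(np.percentile(P,[2,50,98],axis=0)*1000).tolist(), rect(P[P[:,2]>.045]))
    if n=='side': cv2.imwrite('pics/s5.png',cv2.resize(im[120:190,210:300,::-1],(720,560),interpolation=cv2.INTER_CUBIC))
delta([.470,-.134,.150],-15)
E
```

```text
time_s: 14.0
position: [0.5674, 0.0813, 0.1283]
tcp_rot: [-0.001, 0.012, 1.0, -0.0]
wrist_force: [0.4, -0.1, -0.2]
finger_gap: 0.0666
grasp_force: 0.0
side 94 [[547.0, 242.0, 14.0], [557.0, 247.0, 31.0], [579.0, 273.0, 51.0]] [554.1 262.8  34.1   9.8  83.1]
top 309 [[548.0, 246.0, 32.0], [578.0, 261.0, 50.0], [608.0, 278.0, 54.0]] [577.9 263.2  62.2  33.7  -2.1]
t 14.1 pos [567.5  84.2 128. ] F [ 0.7 -0.  -0.4] gap 66.3 grip 0.0
shift mm [  93.3 -220.1  -21.9] turn [ 0.02 -0.12 13.89]
```

View pics/s5.png

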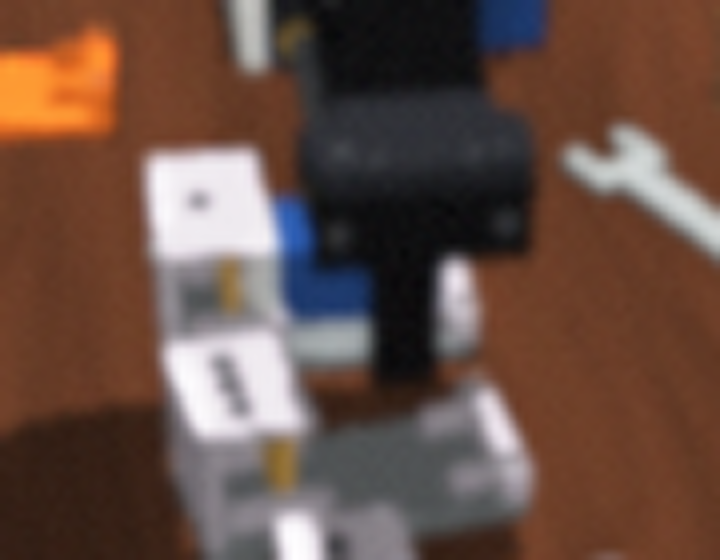

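The side crop shows jig one loaded: cell blue at (330,270) under the one-dot roof (200,200). The top view gives its top level at z=50 mm (10 mm floor plus 40) and the plain end near the stop. The thin cell is next.

```bash
python3 -m handwheel '[[0.0187,-0.044,0,0,0,0,0.7],[0.0187,-0.044,0,0,0,0,0.7],[0.0187,-0.044,0,0,0,0,0.6],[0.0187,-0.044,0,0,0,0,0.6],[0.0187,-0.044,0,0,0,7,0.6],[0,0,0,0,0,6.9,0.6],[0,0,0.04,0,0,0,0.6],[0,0,0,0,0,0,0.6]]'>/dev/null
python3 -c "
from h import *
delta([.4712,-.134,.007],-15)"
```

```text
t 15.1 pos [ 467.7 -131.7   84.6] F [-0.2  0.5  0.4] gap 57.0 grip 0.0
shift mm [-4.7 -1.3 77.5] turn [ 0.01 -0.55  0.19]
```

```bash
python3 -m handwheel '[[-0.004,-0.001,0.03,0,0,0,0.6],[0,0,0.03,0,0,0,0.6],[0,0,0.0165,0,0,0,0.6],[0,0,0,0,0,0,0.6],[0,0,0,0,0,0,0],[0,0,0,0,0,0,0],[0,0,0,0,0,0,0],[0,0,0,0,0,0,0],[0,0,0,0,0,0,0],[0,0,0,0,0,0,0],[0,0,0,0,0,0,0]]' 
python3 -c "
from h import *
delta([.4712,-.134,.007],-15)"
```

```text
time_s: 16.48
position: [0.4731, -0.1358, 0.0108]
tcp_rot: [-0.002, 0.13, 0.992, -0.0]
wrist_force: [-1.1, 0.8, 4.6]
finger_gap: 0.0198
grasp_force: 30.0
t 16.48 pos [ 473.1 -135.8   10.8] F [-1.1  0.8  4.6] gap 19.8 grip 30.0
shift mm [2.3 1.2 3.8] turn [-0.04 -0.18  0.08]
```

```bash
python3 -m handwheel '[[0,0,-0.02,0,0,0,0],[0,0,-0.04,0,0,0,0],[0,0,-0.05,0,0,0,0],[0,0,0,0,0,-8.3,0],[0,0,0,0,0,-8.4,0],[0,0,0,0,0,0,0]]' >/dev/null
python3 -c "
from h import *
delta([.6198,.0347,.120],1.7)"
```

```text
t 17.23 pos [ 472.8 -135.7  119.7] F [-0.9  0.5 -1.5] gap 19.7 grip 30.0
shift mm [-152.   166.    -0.9] turn [ 0.02 -0.26 -0.01]
```

```bash
python3 -m handwheel '[[-0.038,0.0415,0,0,0,0,0],[-0.038,0.0415,0,0,0,0,0],[-0.038,0.0415,0,0,0,0,0],[-0.038,0.0415,0,0,-7.5,0,0],[0,0,0,0,-7.5,0,0],[0,0,0.03,0,0,0,0],[0,0,0,0,0,0,0],[0,0,0,0,0,0,0]]' >/dev/null
python3 - <<'E'
from h import *
delta([.6198,.0347,.034],1.7,15)
im,d=ld('side'); W=world('side',d); hsv=cv2.cvtColor(im,cv2.COLOR_RGB2HSV)
b=(hsv[...,0]>100)&(hsv[...,0]<130)&(hsv[...,1]>100)&(np.hypot(W[...,0]-.62,W[...,1]-.034)<.08)
P=W[b];print(len(P),np.round(np.percentile(P,[2,25,50,75,98],axis=0)*1000).tolist())
# thick cell check + roof two from top
im,d=ld('top'); W=world('top',d)
m=(np.hypot(W[...,0]-.58,W[...,1]-.264)<.06)&(abs(W[...,2]-.05)<.005)&(W[...,0]>.545);print(rect(W[m]), W[m][:,0].max())
E
```

```text
t 18.23 pos [627.9  35.   91.1] F [ 0.4 -0.8 -1.1] gap 19.9 grip 30.0
shift mm [22.4 -0.  53.2] turn [ 0.03 -0.22  0.01]
166 [[546.0, 16.0, 79.0], [607.0, 23.0, 91.0], [630.0, 24.0, 99.0], [648.0, 26.0, 107.0], [661.0, 72.0, 378.0]]
[579.2 264.4  68.5  37.1  -1. ] 0.6137236263059004
```

```bash
python3 -m handwheel '[[0.0135,0,0.03,0,0,0,0],[0.0089,0,0.018,0,0,0,0],[0,0,0,0,0,0,0],[0,0,0,0,0,0,0]]' >/dev/null
python3 -c "
from h import *
delta([.6198,.0347,.034],1.7,15)"
```

```text
t 18.82 pos [619.2  34.7  39.9] F [-0.5 -0.1 -0.2] gap 19.5 grip 30.0
shift mm [ 1.  -0.1  5.9] turn [ 0.02 -0.1   0.07]
```

```bash
python3 -m handwheel '[[0.001,0,0.0055,0,0,0,0],[0.0039,0,-0.001,0,0,0,0],[0.0039,0,-0.001,0,0,0,0],[0.0039,0,-0.001,0,0,0,0],[0,0,0,0,0,0,0]]'
python3 -c "
from h import *
delta([.5932,.0339,.034],1.7,15)"
```

```text
time_s: 19.45
position: [0.6072, 0.0345, 0.0338]
tcp_rot: [0.13, -0.015, 0.991, 0.002]
wrist_force: [2.7, 0.4, -3.1]
finger_gap: 0.02
grasp_force: 30.0
t 19.45 pos [607.2  34.5  33.8] F [ 2.7  0.4 -3.1] gap 20.0 grip 30.0
shift mm [13.5 -0.1 -3.8] turn [ 0.03 -0.08  0.07]
```

```bash
python3 -m handwheel '[[0.0039,0,-0.0011,0,0,0,0],[0.0039,0,-0.0011,0,0,0,0],[0,0,0,0,0,0,0]]'
python3 -m handwheel '[[0.0039,0,-0.0011,0,0,0,0],[0.0025,0,-0.0007,0,0,0,0],[0,0,0,0,0,0,0]]'
python3 - <<'E'
from h import *
delta([.5932,.0339,.034],1.7,15)
im,d=ld('side'); W=world('side',d); hsv=cv2.cvtColor(im,cv2.COLOR_RGB2HSV)
b=(hsv[...,0]>100)&(hsv[...,0]<130)&(hsv[...,1]>100)&(np.hypot(W[...,0]-.6,W[...,1]-.034)<.06)
P=W[b];print(len(P),np.round(np.percentile(P,[2,25,50,75,98,100],axis=0)*1000).tolist())
E
```

```text
time_s: 19.82
position: [0.5991, 0.0342, 0.0339]
tcp_rot: [0.13, -0.015, 0.991, 0.002]
wrist_force: [5.3, 0.2, -2.7]
finger_gap: 0.02
grasp_force: 30.0
time_s: 20.2
position: [0.593, 0.034, 0.0342]
tcp_rot: [0.13, -0.015, 0.991, 0.002]
wrist_force: [6.1, 0.3, -3.7]
finger_gap: 0.0199
grasp_force: 30.0
t 20.2 pos [593.   34.   34.2] F [ 6.1  0.3 -3.7] gap 19.9 grip 30.0
shift mm [-0.1 -0.1  0.2] turn [ 0.02 -0.02  0.08]
121 [[566.0, 16.0, 21.0], [579.0, 22.0, 31.0], [601.0, 24.0, 37.0], [614.0, 25.0, 43.0], [627.0, 28.0, 53.0], [628.0, 49.0, 55.0]]
```

```bash
python3 -m handwheel '[[0.001,0,0.0039,0,5,0,0],[0.0007,0,0.0039,0,5,0,0],[0.0003,0,0.0038,0,5,0,0],[0,0,0,0,0,0,0],[0,0,0,0,0,0,0]]'
python3 -c "
from h import *
delta([.5968,.0339,.0208],1.7,0)"
```

```text
time_s: 20.88
position: [0.5935, 0.034, 0.0221]
tcp_rot: [-0.0, -0.016, 1.0, 0.0]
wrist_force: [5.8, 1.4, -2.2]
finger_gap: 0.0198
grasp_force: 30.0
t 20.88 pos [593.5  34.   22.1] F [ 5.8  1.4 -2.2] gap 19.8 grip 30.0
shift mm [-3.3 -0.2  1.3] turn [ 0.01 -0.03  0.08]
```

```bash
python3 -m handwheel '[[0,0,0.0012,0,0,0,0],[-0.004,0,0,0,0,0,0],[0,0,0,0,0,0,0]]'
python3 -m handwheel '[[-0.0015,0,0.0004,0,0,0,0],[0,0,0,0,0,0,0]]'
```

```text
time_s: 21.25
position: [0.5973, 0.0341, 0.0214]
tcp_rot: [-0.001, -0.016, 1.0, 0.0]
wrist_force: [4.8, 0.7, -0.0]
finger_gap: 0.0199
grasp_force: 30.0
time_s: 21.5
position: [0.598, 0.0342, 0.0208]
tcp_rot: [-0.001, -0.016, 1.0, -0.0]
wrist_force: [3.3, 0.5, 5.0]
finger_gap: 0.0197
grasp_force: 30.0
```

```bash
python3 -m handwheel '[[0,0,0,0,0,0,0.6],[0,0,0,0,0,0,0.6],[0,0,0,0,0,0,0.6],[0,0,0,0,0,0,0.6],[0,0,-0.02,0,0,0,0.6],[0,0,-0.04,0,0,0,0.6],[0,0,-0.05,0,0,0,0.6],[0.02,-0.058,0,0,0,0,0.65],[0.02,-0.058,0,0,0,0,0.65],[0.018,-0.058,0,0,0,0,0.65],[0.018,-0.058,0,0,0,1,0.65],[0,0,0,0,0,0,0.65]]'
python3 - <<'E'
from h import *
im,d=ld('top'); W=world('top',d)
for c in ((.58,.264),(.606,.034)):
    m=(np.hypot(W[...,0]-c[0],W[...,1]-c[1])<.06)&(abs(W[...,2]-.05)<.005)&(W[...,0]>c[0]-.035);print(rect(W[m]), W[m][:,0].max())
im,d=ld('side'); W=world('side',d)
cv2.imwrite('pics/s6.png',cv2.resize(im[130:220,210:320,::-1],(704,576),interpolation=cv2.INTER_CUBIC))
delta([.5094,-.2565,.007],0)
E
```

```text
time_s: 23.0
position: [0.5285, -0.2037, 0.1322]
tcp_rot: [-0.001, -0.004, 1.0, -0.001]
wrist_force: [-0.2, 0.2, -0.4]
finger_gap: 0.0619
grasp_force: 0.0
[578.3 264.8  67.4  37.   -1.6] 0.6115853453299327
[604.1  35.3  63.5  19.    1.4] 0.6357589750652213
t 23.1 pos [ 529.3 -200.6  131.6] F [ 0.4 -0.3  1.2] gap 62.1 grip 0.0
shift mm [ 20.4 -55.7 124.6] turn [-0.01 -0.11  0.69]
```

View pics/s6.png

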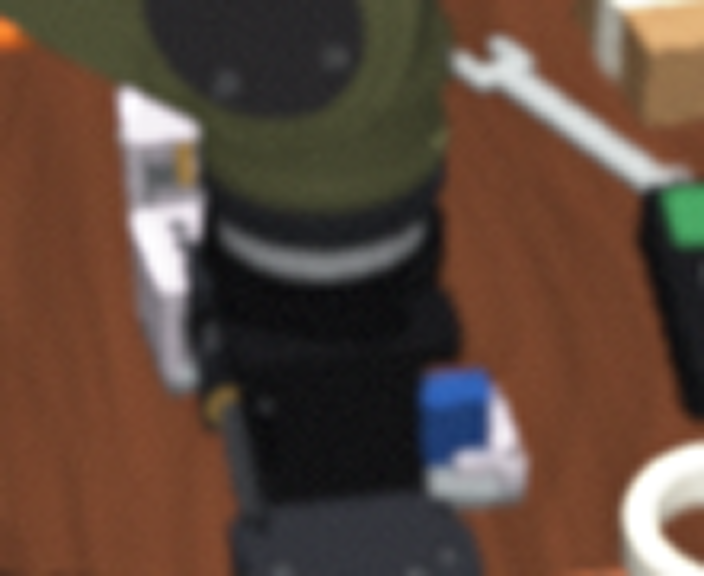

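The side crop shows the thin cell's plain end at (458,420), level and against the tail stop (505,440) of jig two. The arm hides the rest, so I'll check again at the end. The medium cell is next.

```bash
python3 -m handwheel '[[0.0204,-0.0555,0,0,0,0.6,0.65],[0,0,0.05,0,0,0,0.65],[0,0,0,0,0,0,0.65],[0,0,0,0,0,0,0.65]]' >/dev/null
python3 -c "
from h import *
delta([.5094,-.2567,.007],0)"
```

```text
t 23.6 pos [ 510.3 -254.8   81.5] F [-0.2  0.1  0.3] gap 62.0 grip 0.0
shift mm [ 0.7 -1.9 74.5] turn [-0.01 -0.16  0.31]
```

```bash
python3 -m handwheel '[[0.0005,-0.0018,0.03,0,0,0.3,0.65],[0,0,0.03,0,0,0,0.65],[0,0,0.0155,0,0,0,0.65],[0,0,0,0,0,0,0.65],[0,0,0,0,0,0,0],[0,0,0,0,0,0,0],[0,0,0,0,0,0,0],[0,0,0,0,0,0,0],[0,0,0,0,0,0,0],[0,0,0,0,0,0,0],[0,0,0,0,0,0,0]]' >/dev/null
python3 -c "
from h import *
delta([.5094,-.2567,.007],0)"
```

```text
t 24.98 pos [ 508.7 -257.9    5.2] F [-1.3 -0.4  3.8] gap 28.0 grip 29.9
shift mm [-0.7  1.2 -1.8] turn [-0.02 -0.18 -0.11]
```

```bash
python3 -m handwheel '[[0,0,-0.02,0,0,0,0],[0,0,-0.045,0,0,0,0],[0,0,-0.055,0,0,-7.6,0],[0,0,0,0,0,0,0],[0,0,0,0,0,0,0]]' >/dev/null
python3 -c "
from h import *
delta([.5924,.1499,.120],7.6)"
```

```text
t 25.6 pos [ 508.5 -257.3  124.6] F [-0.5  0.1 -2.3] gap 28.2 grip 29.9
shift mm [-136.   392.9    4.5] turn [ 0.05 -0.22 -0.15]
```

```bash
python3 -m handwheel '[[-0.0195,0.0561,0,0,0,0,0],[-0.0195,0.0561,0,0,0,0,0],[-0.0194,0.0561,0,0,0,0,0],[-0.0194,0.0561,0,0,0,0,0],[-0.0194,0.0561,0,0,0,0,0],[-0.0194,0.0561,0,0,0,0,0],[-0.0194,0.0561,0,0,-7.5,0,0],[0,0,0,0,-7.5,0,0],[0,0,0.03,0,0,0,0],[0,0,0,0,0,0,0],[0,0,0,0,0,0,0]]' >/dev/null
python3 - <<'E'
from h import *
delta([.5924,.1499,.028],7.6,15)
im,d=ld('side'); W=world('side',d); hsv=cv2.cvtColor(im,cv2.COLOR_RGB2HSV)
b=(hsv[...,0]>100)&(hsv[...,0]<130)&(hsv[...,1]>100)&(np.hypot(W[...,0]-.6,W[...,1]-.15)<.07)
P=W[b];print(len(P),np.round(np.percentile(P,[2,25,50,75,98],axis=0)*1000).tolist())
im,d=ld('top'); W=world('top',d)
for c in ((.606,.034),):
    m=(np.hypot(W[...,0]-c[0],W[...,1]-c[1])<.06)&(abs(W[...,2]-.05)<.005)&(W[...,0]>c[0]-.035);print(rect(W[m]), W[m][:,0].max())
E
```

```text
t 26.98 pos [599.7 150.2  94.6] F [ 0.5  0.  -0.6] gap 27.9 grip 29.9
shift mm [23.9  0.6 62.6] turn [-0.01 -0.32 -0.15]
197 [[573.0, 91.0, 88.0], [585.0, 126.0, 106.0], [593.0, 135.0, 116.0], [618.0, 139.0, 255.0], [634.0, 164.0, 375.0]]
[604.4  35.3  64.1  19.    1.4] 0.6362034821089639
```

```bash
python3 -m handwheel '[[0.0135,0.0003,0.033,0,0,0,0],[0.0085,0.0003,0.022,0,0,0,0],[0,0,0,0,0,0,0],[0,0,0,0,0,0,0]]' >/dev/null
python3 -c "
from h import *
delta([.5924,.1499,.028],7.6,15)"
```

```text
t 27.57 pos [594.5 150.2  38.5] F [ 0.4  0.1 -1.8] gap 27.9 grip 29.9
shift mm [ 4.7 -0.   9.7] turn [-0.   -0.04 -0.13]
```

```bash
python3 -m handwheel '[[0.0045,0,0.009,0,0,-0.1,0],[0,0,0,0,0,0,0],[0.0039,0,-0.001,0,0,0,0],[0.0039,0,-0.001,0,0,0,0],[0.0039,0,-0.001,0,0,0,0],[0,0,0,0,0,0,0]]'
python3 -c "
from h import *
delta([.5660,.1464,.028],7.6,15)"
```

```text
time_s: 28.32
position: [0.5795, 0.1484, 0.0274]
tcp_rot: [0.13, -0.066, 0.989, 0.009]
wrist_force: [3.3, 0.5, -2.9]
finger_gap: 0.028
grasp_force: 29.9
t 28.32 pos [579.5 148.4  27.4] F [ 3.3  0.5 -2.9] gap 28.0 grip 29.9
shift mm [13.1 -0.2 -4.1] turn [ 0.   -0.08 -0.02]
```

```bash
python3 -m handwheel '[[0.0039,0,-0.0011,0,0,0,0],[0.0039,0,-0.0013,0,0,0,0],[0,0,0,0,0,0,0]]'
python3 -m handwheel '[[0.0039,0,-0.0011,0,0,0,0],[0.0018,0,-0.0006,0,0,0,0],[0,0,0,0,0,0,0]]'
python3 -c "
from h import *
delta([.5660,.1464,.028],7.6,15)"
```

```text
time_s: 28.7
position: [0.5713, 0.1473, 0.0276]
tcp_rot: [0.129, -0.066, 0.989, 0.009]
wrist_force: [5.6, 1.7, -3.3]
finger_gap: 0.028
grasp_force: 29.9
time_s: 29.08
position: [0.5659, 0.1465, 0.0279]
tcp_rot: [0.13, -0.066, 0.989, 0.009]
wrist_force: [6.5, 0.2, -4.1]
finger_gap: 0.0276
grasp_force: 29.9
t 29.07 pos [565.9 146.5  27.9] F [ 6.5  0.2 -4.1] gap 27.6 grip 29.9
shift mm [-0.1 -0.1 -0.1] turn [-0.   -0.05 -0.02]
```

```bash
python3 -m handwheel '[[0.001,0,0.0037,0,5,0,0],[0.0007,0,0.0039,0,5,0,0],[0.0003,0,0.0037,0,5,0,0],[0,0,0,0,0,0,0],[0,0,0,0,0,0,0]]'
python3 -c "
from h import *
delta([.5702,.1470,.0152],7.6,0)"
```

```text
time_s: 29.7
position: [0.5664, 0.1466, 0.0163]
tcp_rot: [-0.0, -0.066, 0.998, 0.0]
wrist_force: [4.8, 0.3, -2.2]
finger_gap: 0.0279
grasp_force: 29.9
t 29.7 pos [566.4 146.6  16.3] F [ 4.8  0.3 -2.2] gap 27.9 grip 29.9
shift mm [-3.8 -0.1  1.1] turn [ 0.01 -0.04 -0.02]
```

```bash
python3 -m handwheel '[[0,0,0.001,0,0,0,0],[-0.003,0,0,0,0,0,0],[0,0,0,0,0,0,0]]'
python3 -m handwheel '[[-0.001,0,0.0004,0,0,0,0],[0,0,0,0,0,0,0]]'
```

```text
time_s: 30.08
position: [0.569, 0.147, 0.0156]
tcp_rot: [-0.001, -0.066, 0.998, 0.0]
wrist_force: [5.5, 0.6, -0.2]
finger_gap: 0.0277
grasp_force: 29.9
time_s: 30.32
position: [0.5692, 0.147, 0.0153]
tcp_rot: [-0.002, -0.066, 0.998, -0.0]
wrist_force: [1.3, 0.6, 5.0]
finger_gap: 0.0283
grasp_force: 29.9
```

```bash
python3 -m handwheel '[[0,0,0,0,0,0,0.6],[0,0,0,0,0,0,0.6],[0,0,0,0,0,0,0.6],[0,0,0,0,0,0,0.6],[0,0,-0.02,0,0,0,0.6],[0,0,-0.04,0,0,0,0.6],[0,0,-0.06,0,0,0,0.6],[0.055,0,-0.01,0,0,0,0.6],[0.055,0,-0.01,0,0,0,0.6],[0.055,0,-0.01,0,0,0,0.6],[0.03,0,0,0,0,0,0.6],[0,0,0,0,0,0,0.6]]'
python3 - <<'E'
from h import *
im,d=ld('top'); W=world('top',d)
for O,y in (((.5712,.2643),-1),((.5968,.034),1.7),((.5706,.147),7.6)):
    q=(W[...,:2]-O)@np.array([[np.cos(np.radians(y)),-np.sin(np.radians(y))],[np.sin(np.radians(y)),np.cos(np.radians(y))]])*1000
    m=(q[...,0]>-28)&(q[...,0]<60)&(abs(q[...,1])<30)&(abs(W[...,2]-.05)<.006)
    P=np.c_[q[m],W[m][:,2]*1000]
    A=np.c_[P[:,:2],np.ones(len(P))]; k=np.linalg.lstsq(A,P[:,2],rcond=None)[0]
    print("jig coords x max,y range",np.round([P[:,0].max(),P[:,1].min(),P[:,1].max()],1),"z med",np.median(P[:,2]).round(1),"slopes deg",np.degrees(k[:2]).round(1),rect(P/1000))
cv2.imwrite('pics/t9.png',cv2.resize(im[150:240,130:280,::-1],(800,480),interpolation=cv2.INTER_CUBIC))
im,d=ld('side')
cv2.imwrite('pics/s9.png',cv2.resize(im[120:220,210:320,::-1],(660,600),interpolation=cv2.INTER_CUBIC))
a=cv2.imread('pics/t9.png');b=cv2.imread('pics/s9.png')
cv2.imwrite('pics/f9.png',np.hstack([cv2.resize(a,(440,264)),cv2.resize(b,(290,264))]))
E
```

```text
time_s: 31.82
position: [0.3755, 0.1213, 0.1665]
tcp_rot: [0.0, -0.066, 0.998, 0.0]
wrist_force: [0.7, 0.5, -1.1]
finger_gap: 0.0571
grasp_force: 0.0
jig coords x max,y range [ 42.3 -17.9  18.7] z med 49.5 slopes deg [-0.   0.1] [ 7.2  0.5 70.2 36.7 -0.2]
jig coords x max,y range [39.9 -8.5 10.5] z med 49.6 slopes deg [-0.7 -1.7] [ 6.1  1.1 67.6 19.  -0.2]
jig coords x max,y range [ 40.5 -13.6  14.5] z med 49.8 slopes deg [-0.7  0.4] [ 6.3  0.5 68.2 28.1 -0.4]
```

View pics/s9.png

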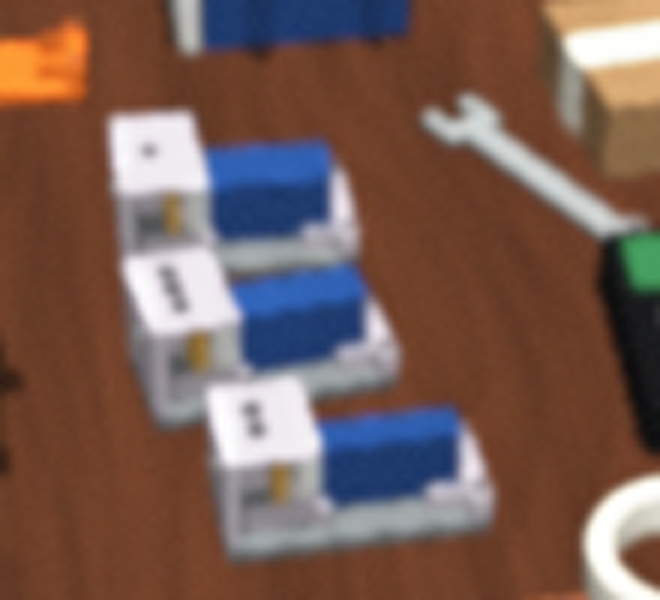

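All three cells sit level under their roofs: thick at (270,190) in jig one, medium at (300,315) in jig three and thin at (390,455) in jig two. Their plain ends are at the stops, and their tops measure about 50 mm with slopes under 2 degrees.

```bash
python3 -c "
from workcell import order
print(order.job_done())"
```

```text
the job is handed in; nothing more can be done
None
```

The job is handed in: thick, thin and medium cells were loaded in that order into jigs one, two and three, all level and released, at about 32 s; the first close on the thick cell missed and was redone, and the pushing forces put the heads about 16–18 mm in at most, below the 26 mm limit.

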